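# Clamp the well plate with the cam key

## Robot

A 6-joint arm with a two-finger parallel gripper is mounted at the origin on a cart in front of the work surface, level with it; the furniture and walls round the work are solid. World frame = base frame: x ahead of the robot, y to its left, z up, the work surface at z = 0. Lengths are in m, angles in degrees, forces in N, time in s.
With the tool pointing down it reaches from about 0.325 to 0.85 m from the base axis. Payload 15.5 kg.
Tool frame: the origin (TCP) lies midway between the tips of the shut fingers; the grasp point (between the pads) lies 19 mm behind it; y points along the fingers, x is the direction in which the jaws open and shut, and the axes are right-handed (so a half turn about y gives the same grasp; the last joint's range is limited). The gripper opens to 91 mm and grips with 3 to 60 N. Pads are 32 mm wide; open, the fingers measure 118 mm over their backs; the gripper's body (76 mm by 178 mm) begins 60 mm behind the grasp point.
Start: joints at [60.361, 28.281, 77.091, -0, 74.628, -5.472], TCP at [0.256, 0.57, 0.194] pointing down, gripper open.
Joint ranges: [-166.48, 166.48], [-47.26, 123.95], [12.59, 153.08], [-70.14, 250.14], [6.76, 159.57], [-176.63, 176.63]. Speed limits (degrees/s): [108.29, 108.29, 147.25, 172.46, 172.46, 172.46].

## Interface

Orientations are given as a 3x3 rotation matrix whose columns are the frame's x, y, z axes.
In Python, from bench import ctrl gives the robot as it stands. The module is installed in compiled form; this text tells all that it offers. Calls block until the motion is done:
- ctrl.goto(position, orientation): joint-space move of the TCP to a pose.
- ctrl.move_l(position, vel=0.15, ori=None, contact_N=None): straight line of the TCP; ori=None keeps the orientation; vel is the mean speed in m/s. With contact_N (N) it stops when the force on the tool has changed by that much, and returns True; else False.
- ctrl.movej(angles): joint-space move.
- ctrl.command_gripper(opening): opening from 0.0 (shut) to 1.0 (fully open); the grip force is fixed at half the most; returns when the fingers have stopped.
- ctrl.sleep(seconds).
- ctrl.ik(position, orientation): joint angles nearest the present ones, or None.
- ctrl.read_camera(name): name is "scene" or "side" or "wrist"; returns the picture (384x512x3 uint8, blue, green, red); there is no depth.
- ctrl.camera_params(name): a dict with "fx", "fy", "cx", "cy" (pixels), "pose" (4x4, takes a point from camera to world coordinates); the wrist camera has in their place "T_tool_cam" (4x4, takes a point from camera to tool coordinates, whose origin is the TCP and whose axes are the tool frame's). Camera axes: x right, y up, looking along -z (the intrinsics and any distortion apply to the point x, -y, -z); pixel columns grow to the right and rows downward; lengths in m; the calibration is good to about 2 mm. A picture is of the moment at which its call begins: read the wrist's pose just before it. camera_params takes no time and is no camera call.
A pose or a line that the arm cannot do raises ctrl.MotionError and nothing moves.
- ctrl.sign_off(): hands the job in, once; it reports no verdict.
Readings, each from a call of its own:
- ctrl.current_t(): time.
- ctrl.current_q(): joint angles.
- ctrl.current_dq(): joint speeds.
- ctrl.current_effort(): joint torques, N m.
- ctrl.current_tool_pos(): TCP position.
- ctrl.current_eef_rot(): TCP orientation.
- ctrl.current_contact_force(): force on the tool from outside, world axes, zero at the start.
- ctrl.current_wrist_torque(): the same for the moment, N m.
- ctrl.current_grip_width(): opening from 0.0 (shut) to 1.0 (fully open).
Only numpy, scipy, OpenCV 4.12 (cv2) and the standard library are available. Lean on these libraries where they do the work, as an engineer would, in place of code of your own. Each camera call takes 0.05 s, during which the arm holds its last target. There are 200 camera calls.

## Task

Clamp the well plate in its holder: take the T-handle hex key off its sloping rest, stand it upright in the hex socket of the steel cam, fully down to the bottom, before you turn anything, then turn it clockwise to the stop so that the jaw pushes the plate against the fence. Leave the key standing in the cam, and do not disturb the two small bottles in front.

Things in the scene. Friction and masses are not known exactly. Their poses are not given: they have to be found in the camera images.
- holder: fixed plate holder, dark grey, aluminium clamp parts, 156 (x) x 164 (y) mm base, its top 10 mm up. Origin: centre of its underside. At its -y side the black fence (inner face y = -63 mm, 21 mm high), at its +y side the jaw bar (112 mm long, 21 mm high) and behind it the steel cam, axis at x = 0, y = +55.7 mm, between two 27 mm high cheeks (inner faces x = -22.5 and +22.5 mm).
- socket_floor (a point): centre of the cam socket's floor, on the cam's vertical axis, 13 mm above the table; z up. The socket opens upward in the spiral steel cam (about 33 mm across): hexagon 12.7 mm over flats, 15 mm deep, its rim (28 mm above the table) chamfered out to 16.3 mm. It turns with the cam: its x axis points square to a socket flat, so flats lie at 0, 60, 120... degrees from x.
- cam (a joint): turn of the spiral cam in rad: 0 fully open, 1.75 at its stop; grows clockwise seen from above. Starts at 0 to 0.4. About 0.05 N m of friction, stays where it is left; turning it drives the jaw up to 6 mm towards the fence, and the last 0.1 rad press the plate, with little extra torque.
- plate: loose white 96-well plate, 128 x 86 x 14 mm, lying on the holder's base between fence and jaw. Origin: centre of its underside; x along the 128 mm. It touches the fence at y = -20 mm in the holder's frame and starts 2.5 to 3.7 mm away from it.
- key: loose T-handle hex key, 137 mm long, about 170 g. Origin: centre of the tip; z up the shank to the handle; x along the blue cross-handle. Steel hex shank 12 mm over flats (two flats square to x, then every 60 degrees), tip tapered over 2.4 mm, bare up to z = 116 mm, centre of mass near z = 70. Lies in the rest with x level, tip low, shank 30 degrees above level.
- handle (a point): middle of the key's blue cross-handle bar, 129.5 mm up the key's axis from its tip; axes as the key's. The bar is 90 mm long (x), 15 mm wide (y), 15 mm high (z), with a round hub 14.4 mm thick on the 6 mm below it.
- rest: fixed grey sloping key rest, base 112 (x) x 52 (y) x 8 mm. Origin: centre of its underside; z up. The key's tip sits in a toe at x = -52, z = 22 mm; the shank rises towards +x at 30 degrees and lies in open V notches 18 to 28 mm and 100 to 109 mm from the tip (31 mm wide, their rims level with the axis of the shank); the shank between is free all round.
- dropper: bystander: orange dropper bottle with white pointed cap, 33 mm wide, 73 mm high; origin at the centre of its base.
- black_bottle: bystander: black bottle, 32 mm wide, 64 mm high; origin at the centre of its base.

How it is judged:
By the outcome, as a careful person would: the job done as asked, in the order asked, and still so for the second after the job is handed in, with the robot touching nothing.
It also fails if it takes over 48 s, if anything falls off the work surface, if the arm or the gripper's body presses on something with over 40 N, if the wrist force passes 120 N, or if a joint passes its speed limit or range.

## Working session

There is one attempt and no reset: what is moved stays moved. The work goes in short steps, each a Python script; the robot and the scene stay as the last script left them, time stands still between calls to the robot, and variables do not carry over. Pictures are saved under pics/ and viewed, about 8 in all and at most 12, crops included, and the job is handed in when it is done.

```bash
mkdir -p pics; ls
python3 - <<'E'
from bench import ctrl
import cv2,numpy as np
np.set_printoptions(precision=4,suppress=True)
for n in("scene","side","wrist"):
    cv2.imwrite(f"pics/{n}0.png",ctrl.read_camera(n)); print(n,ctrl.camera_params(n))
print(ctrl.current_t(),ctrl.current_tool_pos(),ctrl.current_eef_rot())
a=cv2.imread("pics/scene0.png");b=cv2.imread("pics/side0.png")
E
```

```text
pics
scene {'fx': 414.91912969237217, 'fy': 414.91912969237217, 'cx': 255.09412852002183, 'cy': 188.1508750607146, 'pose': array([[ 0.7146,  0.4762, -0.5124,  0.053 ],
       [-0.6995,  0.4886, -0.5215, -0.3093],
       [ 0.0021,  0.7311,  0.6823,  0.6713],
       [ 0.    ,  0.    ,  0.    ,  1.    ]])}
side {'fx': 389.5840956279417, 'fy': 389.5840956279417, 'cx': 255.6889643257294, 'cy': 188.84553009442232, 'pose': array([[-0.9001,  0.2359, -0.3662,  0.1851],
       [-0.4356, -0.476 ,  0.764 ,  0.7919],
       [ 0.006 ,  0.8472,  0.5312,  0.5383],
       [ 0.    ,  0.    ,  0.    ,  1.    ]])}
wrist {'fx': 332.08731995258296, 'fy': 332.08731995258296, 'cx': 255.58814659789638, 'cy': 191.95231373852388, 'T_tool_cam': array([[ 1.    , -0.0006,  0.0002,  0.0003],
       [ 0.0003,  0.245 , -0.9695, -0.1912],
       [ 0.0005,  0.9695,  0.245 ,  0.0685],
       [ 0.    ,  0.    ,  0.    ,  1.    ]])}
0.15 [0.2557 0.57   0.1935] [[ 0.4094 -0.0004 -0.9124]
 [ 0.9124 -0.0008  0.4094]
 [-0.0009 -1.      0.0001]]
```

View pics/scene0.png

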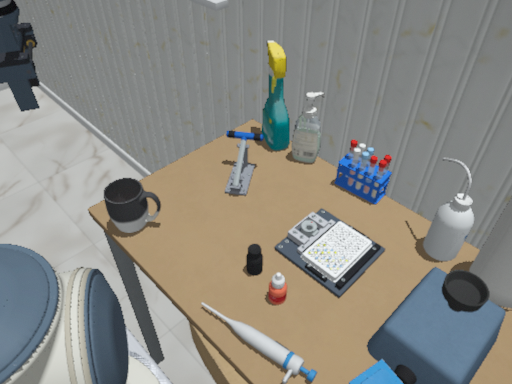

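View pics/side0.png

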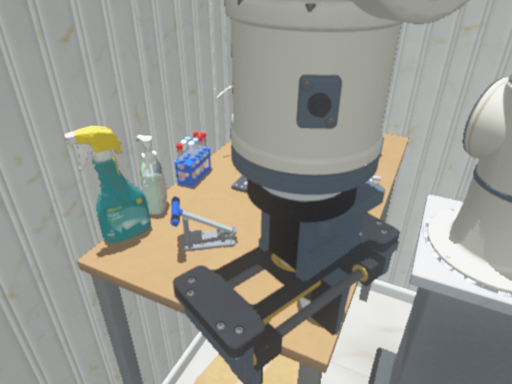

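Scene view: rest at about (240,180) with the blue handle at (238,135), holder centre at (330,250), cam at (310,226), bottles at (255,260) and (278,290). Side view: handle at (176,210), rest at (210,240), and the arm hides the holder. Next I'll get rough positions.

```bash
cat > h.py <<'E'
from bench import ctrl
import cv2,numpy as np
np.set_printoptions(precision=4,suppress=True)
def cam(name):
    p=ctrl.camera_params(name)
    K=(p['fx'],p['fy'],p['cx'],p['cy'])
    if name=='wrist':
        T=np.eye(4);T[:3,:3]=ctrl.current_eef_rot();T[:3,3]=ctrl.current_tool_pos();T=T@p['T_tool_cam']
    else: T=np.array(p['pose'])
    return K,T
def ray(c,uv):
    K,T=c;d=T[:3,:3]@np.array([(uv[0]-K[2])/K[0],-(uv[1]-K[3])/K[1],-1.]);return T[:3,3],d/np.linalg.norm(d)
def onz(c,uv,z):
    o,d=ray(c,uv);return o+d*(z-o[2])/d[2]
def tri(*cu):
    A=np.zeros((3,3));b=np.zeros(3);R=[ray(c,u) for c,u in cu]
    for o,d in R:
        M=np.eye(3)-np.outer(d,d);A+=M;b+=M@o
    p=np.linalg.solve(A,b);return p,[float(np.linalg.norm((np.eye(3)-np.outer(d,d))@(p-o))) for o,d in R]
def proj(c,P):
    K,T=c;q=T[:3,:3].T@(np.array(P)-T[:3,3]);return np.array([K[2]+K[0]*q[0]/-q[2],K[3]-K[1]*q[1]/-q[2]])
def shot(n,name):
    c=cam(n);im=ctrl.read_camera(n);cv2.imwrite(f"pics/{name}.png",im);np.savez(f"pics/{name}.npz",K=c[0],T=c[1]);return c,im
def load(name):
    z=np.load(f"pics/{name}.npz");return (z['K'],z['T']),cv2.imread(f"pics/{name}.png")
E
python3 - <<'E'
from h import *
s=cam("scene");d=cam("side")
for n,b in(("scene",(225,265,120,150)),("side",(165,190,190,230))):
    im=cv2.imread(f"pics/{n}0.png");h=cv2.cvtColor(im,cv2.COLOR_BGR2HSV)
    m=cv2.inRange(h,(100,140,60),(125,255,255));k=np.zeros_like(m);k[b[2]:b[3],b[0]:b[1]]=m[b[2]:b[3],b[0]:b[1]]
    ys,xs=np.nonzero(k);print(n,len(xs),xs.mean(),ys.mean(),xs.min(),xs.max(),ys.min(),ys.max())
    pts=np.c_[xs,ys].astype(float);
    if n=="scene":u1=pts.mean(0);e1=pts[xs.argmin()],pts[xs.argmax()]
    else:u2=pts.mean(0);e2=pts[ys.argmin()],pts[ys.argmax()]
print(e1,e2)
print("handle",tri((s,u1),(d,u2)))
for a in e1:
  for b in e2: print(tri((s,a),(d,b)))
print("restS",onz(s,(240,180),.008),"restside",onz(d,(210,240),.008))
print("holder",onz(s,(330,250),.02),"cam",onz(s,(310,226),.028),"fencecorners",[onz(s,u,.01) for u in((277,248),(322,211),(383,248),(336,290))])
print("bottles",onz(s,(255,270),0.01),onz(s,(278,300),.0))
E
```

```text
scene 152 245.29605263157896 135.125 227 263 131 139
side 138 175.45652173913044 211.14492753623188 172 181 201 224
(array([227., 131.]), array([263., 135.])) (array([173., 201.]), array([174., 224.]))
handle (array([0.6053, 0.2872, 0.0857]), [0.0007464012029730665, 0.0007464012029731209])
(array([0.5783, 0.3087, 0.1169]), [0.015208955206122105, 0.015208955206122012])
(array([0.5809, 0.3262, 0.0891]), [0.001620184868111195, 0.001620184868111209])
(array([0.6343, 0.2574, 0.0851]), [0.0023913627965909765, 0.0023913627965910208])
(array([0.6377, 0.2754, 0.0545]), [0.021596927643536195, 0.021596927643536108])
restS [0.5453 0.2433 0.008 ] restside [0.5485 0.2556 0.008 ]
holder [ 0.5228 -0.0439  0.02  ] cam [0.5372 0.0209 0.028 ] fencecorners [array([0.4573, 0.0383, 0.01  ]), array([0.6037, 0.0402, 0.01  ]), array([ 0.6109, -0.1116,  0.01  ]), array([ 0.4637, -0.1058,  0.01  ])]
bottles [0.3877 0.0309 0.01  ] [ 0.3764 -0.0413 -0.    ]
```

Run:
```python
from h import *
u=np.array([.79,.61,0]);u/=np.linalg.norm(u)
R=np.c_[[u[1],-u[0],0],[0,0,-1],u]
print(ctrl.ik([.545,.245,.22],R),ctrl.ik([.55,.04,.2],R))
ctrl.goto([.55,.06,.2],R); shot("wrist","w1")
ctrl.goto([.56,.245,.2],R); shot("wrist","w2")
print(ctrl.current_t(),ctrl.current_q())
a=np.vstack([cv2.imread("pics/w1.png"),cv2.imread("pics/w2.png")]);cv2.imwrite("pics/w12.png",cv2.resize(a,(800,1200))[:1200]);
```

```text
[18.4815 24.6968 79.0967 -0.     76.2065 70.8079] [-2.0449 22.005  87.1072 -0.     70.8877 50.2815]
3.1333 [18.0053 26.8364 78.6979 -0.0164 74.4821 70.3287]
```

View pics/w1.png

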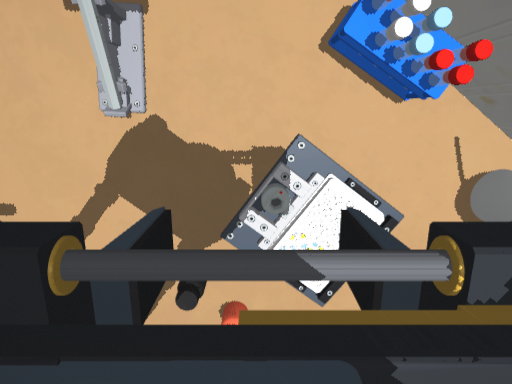

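View pics/w2.png

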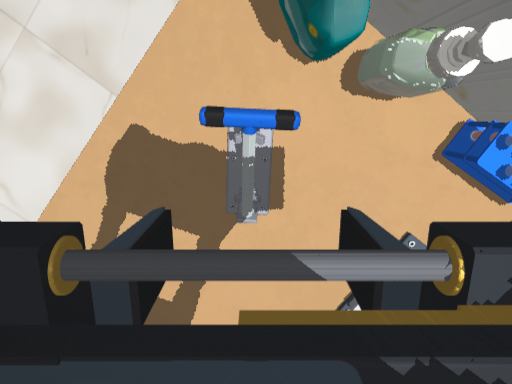

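w1 shows the holder with the steel cam and dark hex socket near (274,203) and the rest at top left. w2 shows the handle bar from (200,116) to (300,121) and the tip near (249,217). Next I'll measure the key and zoom in on the cam.

Run:
```python
from h import *
c,im=load("w2");hsv=cv2.cvtColor(im,cv2.COLOR_BGR2HSV)
m=cv2.inRange(hsv,(100,120,40),(128,255,255))|cv2.inRange(hsv,(0,0,0),(180,255,55))
k=np.zeros_like(m);k[95:131,190:310]=m[95:131,190:310]
n,l,st,ce=cv2.connectedComponentsWithStats(cv2.morphologyEx(k,cv2.MORPH_CLOSE,np.ones((3,3))))
i=1+st[1:,4].argmax();print(st[i],ce[i])
ys,xs=np.nonzero(l==i);r=cv2.minAreaRect(np.c_[xs,ys].astype(np.float32));print(r)
s=cam("scene");d=cam("side")
pc=np.array(r[0]);print("handle tri",tri((c,pc),(s,(245.3,135.1)),(d,(175.5,211.1))))
print("ends",[onz(c,u,.0868) for u in((xs.min(),np.mean(ys[xs<=xs.min()+3])),(xs.max(),np.mean(ys[xs>=xs.max()-3])))],"ctr@z",onz(c,pc,.0868))
# shank edges at two rows
g=cv2.cvtColor(im,cv2.COLOR_BGR2GRAY)
for row in(150,165,180,200): print(row,g[row,222:278])
c1,i1=load("w1")
a=cv2.resize(i1[150:250,220:340],None,fx=4.5,fy=4.5,interpolation=cv2.INTER_CUBIC)
b=cv2.resize(im[95:235,190:310],None,fx=2.7,fy=2.7,interpolation=cv2.INTER_CUBIC)
b=cv2.copyMakeBorder(b,0,max(0,a.shape[0]-b.shape[0]),0,0,0)[:a.shape[0]];a=a[:,:470]
cv2.imwrite("pics/crop1.png",np.hstack([a,b]))
```

```text
[ 199  107  101   24 1909] [249.2797 118.2179]
((248.9841766357422, 119.33258819580078), (100.36245727539062, 21.97509765625), 2.726310968399048)
handle tri (array([0.6042, 0.2867, 0.0863]), [0.0013194270862568144, 0.0012131338420949117, 0.0011208412174760559])
ends [array([0.5781, 0.3232, 0.0868]), array([0.6302, 0.2505, 0.0868])] ctr@z [0.603  0.2861 0.0868]
150 [174 101 135 174 178 107 150 184 193 193 153 191 194 162 100  93  92  92
  93  92 133 179 183 182 184 184 188 203 200 199 202 202 203 119  94  92
  93  92  93  93  92  93  93  93  92  92  92  92  88  83  85  90  91  90
  91  90]
165 [ 90  89  88  89  89  83  86  91  92  92  93  93  92  92  93  92  93  93
  92  93 128 105 103 105 104 104 104 196 160 155 158 108  96  93  93  93
  92  93  92  93  92  93  92  92  93  92  92  89  83  84  90  91  91  91
  91  90]
180 [ 89  89  89  89  80  84  88  91  91  91  91  91  91  91  91  91  91  91
  91  91 103 103 104 104 104 104 103 101 102 103 103 114  94  91  90  92
  91  90  91  91  91  91  91  91  92  91  88  85  79  87  89  88  89  88
  90  89]
200 [ 90  90  90  89  82  85  89  90  89  90  89  90  80  76  83  81  82  81
  80  85 103 104 104 104 105 105 102 104 105 104 104 113  85 113 116  85
  82  77  77  88  89  89  90  89  89  87  83  83  88  88  88  89  88  88
  88  88]
```

View pics/crop1.png

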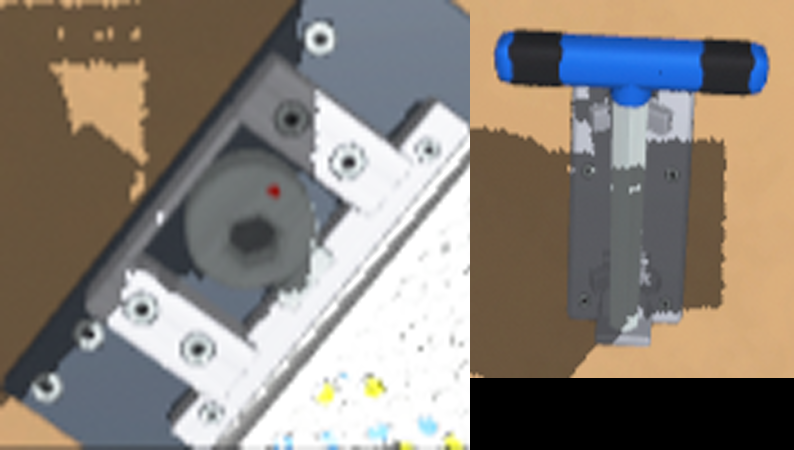

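Crop: the socket hexagon is near w1 pixel (276,203), with a red dot at about (281,192). The shank is straight below the bar. I have plenty of time, so I'll take two closer looks at the socket.

Run:
```python
from h import *
c,_=load("w2");H=np.array([.6036,.2864,.0866])
for y in(33,35.6,38):
    u=np.r_[np.cos(np.radians(y)),np.sin(np.radians(y)),0];print(y,[proj(c,H+np.array([0,0,-s*.5])-s*.866*u) for s in(.045,.09,.1295)])
print("cam w1",onz(load("w1")[0],(276,202.7),.028))
C=onz(load("w1")[0],(276,202.7),.026)
u=np.array([.79,.61,0]);u/=np.linalg.norm(u);R=np.c_[[u[1],-u[0],0],[0,0,-1],u]
out=[]
for i,s in enumerate((.028,-.028)):
    ctrl.goto(np.r_[C[:2],.1]+s*R[:,0]+.01*u,R); ctrl.sleep(.2)
    c,im=shot("wrist",f"k{i}"); p=proj(c,C).astype(int);print(p)
    out.append(cv2.resize(im[p[1]-40:p[1]+40,p[0]-40:p[0]+40],None,fx=5,fy=5,interpolation=cv2.INTER_CUBIC))
cv2.imwrite("pics/crop2.png",np.hstack(out));print(ctrl.current_t())
```

```text
33 [array([246.4382, 158.0242]), array([244.2253, 190.62  ]), array([242.5777, 214.8885])]
35.6 [array([248.2221, 158.1319]), array([247.4826, 190.8115]), array([246.9322, 215.1395])]
38 [array([249.8709, 158.1597]), array([250.4931, 190.8609]), array([250.9563, 215.2041])]
cam w1 [0.5363 0.0207 0.028 ]
[222 206]
[288 206]
4.9833
```

View pics/crop2.png

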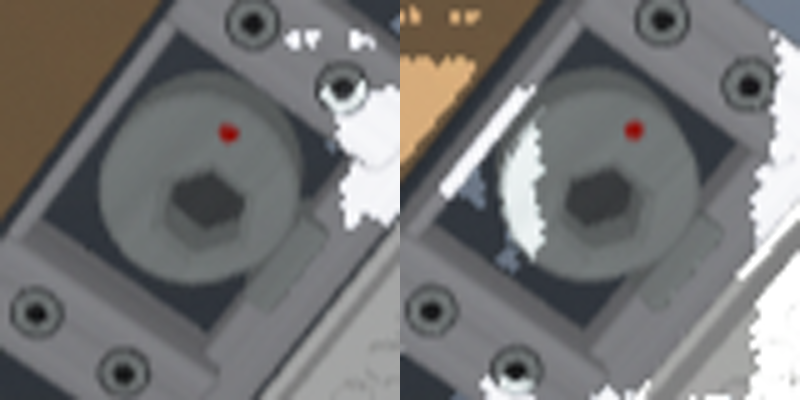

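The socket shows a dark floor hexagon with lighter lower walls and a chamfer rim below it. I'll raise the contrast to pick out the rim.

Run:
```python
from h import *
out=[]
for i,p in enumerate(((222,206),(288,206))):
    c,im=load(f"k{i}");g=cv2.cvtColor(im,cv2.COLOR_BGR2GRAY)
    a=g[p[1]-15:p[1]+17,p[0]-16:p[0]+16]
    if i==0: print("\n".join(" ".join("%3d"%v for v in r) for r in a))
    a=np.clip((a.astype(float)-50)/(130-50)*255,0,255).astype(np.uint8)
    out.append(cv2.resize(a,None,fx=12,fy=12,interpolation=cv2.INTER_CUBIC))
cv2.imwrite("pics/crop3.png",np.hstack(out))
```

```text
90 106 113 116 117 117 117 116 116 116 115 115 114 113 113 112 113 112 112 107  76  75  84 101 114 115 115 115 112 106  95  89
104 112 116 118 118 117 116 116 115 116 115 115 113 112 112 112 113 112 114 102  63  53  55  76 112 116 116 117 115 110 104  95
110 115 118 117 117 117 117 115 115 114 114 113 112 112 112 113 113 113 115 111  73  54  54  88 113 116 116 116 115 113 111 105
115 117 118 117 118 116 115 115 115 113 114 112 112 112 112 113 113 115 117 117 103  89  99 109 115 117 117 115 114 114 112 108
117 118 117 118 117 116 115 115 114 113 112 111 111 111 113 113 115 116 117 117 116 110 115 116 117 116 116 113 115 113 115 110
117 117 118 117 116 115 116 113 112 112 111 111 112 113 114 115 116 117 116 116 115 115 116 116 117 115 115 115 114 115 116 114
117 116 117 116 115 115 115 113 112 111 112 111 112 113 114 117 117 116 115 116 116 115 115 116 115 114 114 115 114 115 116 116
117 117 116 115 115 115 113 112 112 112 111 113 113 114 116 117 114 111 108 113 116 117 116 117 115 114 115 114 115 116 116 115
118 116 116 115 114 114 113 111 112 111 113 113 115 112 111 107 104 104  97 1
[... 2294 characters left out ...]
 115 115 114 114 114 114 115 116 116 116 115 108  99 101 109
 52  58  79  98 112 115 115 114 115 114 114 115 113 110 114 114 115 114 115 116 115 115 116 116 116 116 110 105  97  99 108 111
 53  52  53  70  91 107 111 114 114 115 115 115 114 114 116 117 117 116 117 116 116 116 116 111 109  99  99  91  95 106 110 112
 68  55  53  53  64  79  93 107 113 115 115 114 115 117 118 118 118 117 116 115 112 112  98  92  81  82  90  90 102 109 110 110
 88  74  59  54  53  53  64  78  89 101 103 109 112 116 116 115 113 112 110 103  94  84  67  64  53  77  86 101 109 110 110 110
 96  92  85  66  54  52  53  53  58  71  74  81  89  91  96  90  88  84  81  74  65  55  52  52  52  80  97 109 110 110 110 112
```

View pics/crop3.png

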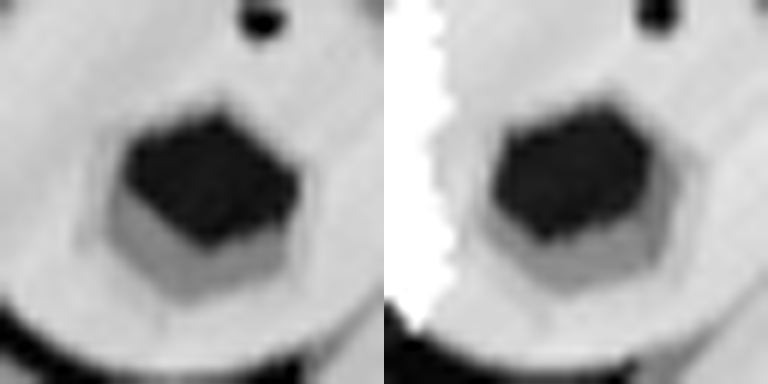

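Run:
```python
from h import *
pc=[];cs=[]
for i,p in enumerate(((222,206),(288,206))):
    c,im=load(f"k{i}");g=cv2.cvtColor(im,cv2.COLOR_BGR2GRAY)
    a=g[p[1]-11:p[1]+14,p[0]-11:p[0]+13]
    b=cv2.resize(a,None,fx=8,fy=8,interpolation=cv2.INTER_CUBIC)
    ct=max(cv2.findContours((b<99).astype(np.uint8),cv2.RETR_EXTERNAL,cv2.CHAIN_APPROX_NONE)[0],key=cv2.contourArea)
    px=(ct[:,0]+.5)/8-.5+[p[0]-11,p[1]-11]
    W=np.array([onz(c,q,.0262)[:2] for q in px])
    M=cv2.moments((W*1e5).astype(np.float32).reshape(-1,1,2)-np.float32([50000,0]));cw=np.array([M['m10']/M['m00']+50000,M['m01']/M['m00']])/1e5
    V=W-cw;r=np.linalg.norm(V,axis=1);th=np.arctan2(V[:,1],V[:,0])
    thg=np.linspace(-np.pi,np.pi,720,endpoint=False);rg=np.interp(thg,np.sort(th),r[np.argsort(th)],period=2*np.pi)
    f=np.sum(rg*np.exp(-6j*thg))/720; corner=np.degrees(-np.angle(f))/6
    print(i,"ctr",cw,"flat-flat~",2*r.min(),"corner",2*r.max(),"amp",abs(f),"corner dir mod60",corner%60,"flat dir",(corner+30)%60)
    pc.append(proj(c,np.r_[cw,.0262]));cs.append(c)
print(tri((cs[0],pc[0]),(cs[1],pc[1])))
# holder yaw from cheek screws in k0 crop2 (z~.027): (252,22),(343,87) and (36,313),(124,373) ; p0 -40
c=cs[0]
S=[onz(c,np.array(q)/5-.5+[182,166],.027) for q in((252,22),(343,87),(36,313),(124,373))];print(S)
for a,b in((2,0),(3,1),(0,1),(2,3)): d=S[b]-S[a];print(np.degrees(np.arctan2(d[1],d[0])),np.linalg.norm(d[:2]))
print("mid",np.mean(S,0))
r=S;red=onz(c,np.array((228,133))/5-.5+[182,166],.028);print("red",red)
```

```text
0 ctr [0.5356 0.0201] flat-flat~ 0.01273766882846375 corner 0.015091080785411555 amp 0.0001706989769217754 corner dir mod60 24.445542481413213 flat dir 54.44554248141321
1 ctr [0.5356 0.0202] flat-flat~ 0.012452845963961125 corner 0.014705935506485513 amp 0.00014828843891424634 corner dir mod60 26.0244797157975 flat dir 56.0244797157975
(array([0.5355, 0.0201, 0.0258]), [4.4548119629718425e-05, 4.454811962961207e-05])
[array([0.5661, 0.0329, 0.027 ]), array([0.5666, 0.0147, 0.027 ]), array([0.5038, 0.0319, 0.027 ]), array([0.5041, 0.0138, 0.027 ])]
0.9441626442639522 0.06230887888011596
0.8514395654922078 0.062498131653888934
-88.4877634526185 0.018195837890815286
-89.08359740137831 0.018093803553146628
mid [0.5351 0.0233 0.027 ]
red [0.5491 0.025  0.028 ]
```

The socket is at (0.5356, 0.0201), z about 26 mm at the mouth, with flats at 55.2° mod 60. All of this agrees with the sizes given. Next: grasp the shank with the tool vertical, lift, and stand the key above the socket.

```bash
cat >> h.py <<'E'
B=np.radians(30);UP=np.array([0,0,1.]);GZ=.067
def hd(a): a=np.radians(a);return np.array([np.cos(a),np.sin(a),0])
def toolpose(tip,kh,kz,gz=GZ):
    y=np.cos(B)*kh-np.sin(B)*kz;z=np.sin(B)*kh+np.cos(B)*kz
    return np.asarray(tip)+gz*kz+.019*y,np.c_[np.cross(y,z),y,z]
S=np.array([.5356,.0201,.013]);HD=-34.8
H=np.array([.6036,.2864,.0866]);u=hd(35.8);KZ=.866*u+.5*UP;KH=.5*u-.866*UP;TIP=H-.1295*KZ
E
python3 - <<'E'
from h import *
P,R=toolpose(TIP,KH,KZ);Q,RQ=toolpose(S+[0,0,.065],hd(HD),UP);Q2,_=toolpose(S,hd(HD),UP)
print(P,Q,ctrl.ik(P,R),ctrl.ik(Q,RQ),ctrl.ik(Q2,RQ))
ctrl.goto(P+[0,0,.09],R);ctrl.move_l(P,.12,contact_N=8)
print(ctrl.current_tool_pos()-P,ctrl.current_contact_force())
ctrl.command_gripper(0.);print("grip",ctrl.current_grip_width()*91,ctrl.current_contact_force())
ctrl.move_l(P+[0,0,.12],.1);print(ctrl.current_contact_force(),ctrl.current_wrist_torque(),ctrl.current_t())
ctrl.goto(Q,RQ);ctrl.sleep(.3)
print(ctrl.current_t(),ctrl.current_q(),ctrl.current_grip_width()*91)
a=shot("scene","s1")[1];b=shot("side","d1")[1];shot("wrist","w3")
c=cam("scene");p=proj(c,S+[0,0,.13]).astype(int);d=cam("side");q=proj(d,S+[0,0,.13]).astype(int);print(p,q)
f=lambda im,p:cv2.resize(im[max(0,p[1]-60):p[1]+60,p[0]-50:p[0]+50],(400,480),interpolation=cv2.INTER_CUBIC)
cv2.imwrite("pics/crop4.png",np.hstack([f(a,p),f(b,q)]))
E
```

```text
[0.5597 0.2547 0.0364] [0.5491 0.0107 0.1355] [18.91   37.9034 87.4293  0.0003 54.6666 73.1098] [  24.4892   38.6794  129.0696  246.3472   54.376  -102.9699] [ 24.4892  49.8258 129.992  239.3799  59.907  -90.1811]
[ 0.0005 -0.      0.0006] [ 0.9241  0.3508 -0.5877]
grip 11.343700509979836 [-1.3789  1.178  -0.3523]
[ 0.1219  0.3722 -2.2595] [-0.0477  0.1106 -0.0198] 9.275
13.3 [  24.4876   38.6782  129.0658  246.3446   54.3757 -102.9682] 11.10624474594887
[315 185] [263 140]
```

View pics/crop4.png

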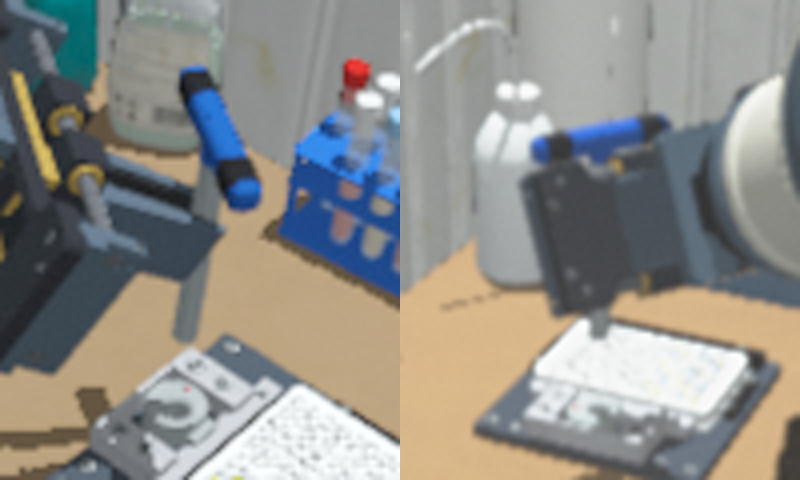

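The key is held upright: scene tip at crop (187,338), handle centre near (219,140). The side view shows the tip at (600,333). I'll compare these with the predicted projections.

Run:
```python
from h import *
s=cam("scene");d=cam("side");o1=np.array([265,125]);o2=np.array([213,80])
t=S+[0,0,.065]
for nm,P in(("tip",t),("tip+50",t+.05*UP),("hand",t+.1295*UP)):
    print(nm,(proj(s,P)-o1+.5)*4,(proj(d,P)-o2+.5)*4)
print("socket",(proj(s,S+[0,0,.015])-o1+.5)*4,(proj(d,S+[0,0,.015])-o2+.5)*4)
print(tri((s,np.array((187,336))/4-.5+o1),(d,np.array((600,331))/4-.5+o2)),t)
for n,o,b in(("scene",o1,(170,60,270,215)),("side",o2,(525,110,675,165))):
    im=cv2.imread(f"pics/{n[0] if n=='scene' else 'd'}1.png")
    h=cv2.cvtColor(im,cv2.COLOR_BGR2HSV);m=cv2.inRange(h,(105,150,60),(125,255,255));
    b=(np.array(b) if n=="scene" else np.array(b)-[400,0,400,0])//4
    k=m[b[1]+o[1]:b[3]+o[1],b[0]+o[0]:b[2]+o[0]];ys,xs=np.nonzero(k);print(n,len(xs),(xs.mean()+b[0]+.5)*4,(ys.mean()+b[1]+.5)*4)
im=cv2.imread("pics/s1.png")
g=cv2.cvtColor(im,cv2.COLOR_BGR2HSV)[...,1];
for r in(192,196,200,204,207,209): print(r,g[r,302:326])
```

```text
tip [190.3864 341.1924] [201.737 340.086]
tip+50 [200.4515 268.1132] [203.0558 266.7972]
hand [218.3775 137.9587] [205.314  141.2982]
socket [181.1217 408.4602] [200.489  409.4384]
(array([ 0.3687, -0.0355,  0.1631]), [0.07814365436412822, 0.0781436543641284]) [0.5356 0.0201 0.078 ]
scene 220 220.34545454545454 142.0
side 88 200.0909090909091 137.13636363636363
192 [75 72 67 72 69 73 74 69 73 70 69 44 25 24  6 59 82 81 81 81 81 81 80 80]
196 [79 80 80 80 79 80 79 68 11 19 20 17 20 17 40 76 78 78 78 78 78 80 79 80]
200 [82 81 80 79 80 82 75 49 17 16 18 19 19 36 72 78 80 80 80 80 80 80 83 80]
204 [80 78 81 81 81 80 62 21 20 20 21 19  8 60 80 83 81 80 81 81 81 82 81 80]
207 [81 80 81 82 80 73 28 16 18 17 19 19 40 77 79 79 79 80 78 79 79 80 80 82]
209 [80 80 80 79 81 75 54  7 18 19 19 16 65 81 80 78 77 61  9 56 37 16 59 76]
```

Predicted and seen agree within calibration (about 1.3 px, or 2 mm, in the scene view). I'll descend guarded; the chamfer should capture the tip.

Run:
```python
from h import *
def tipz(): return ctrl.current_tool_pos()-toolpose([0,0,0],hd(HD),UP)[0]
Q,_=toolpose(S+[0,0,.018],hd(HD),UP)
print(ctrl.move_l(Q,.08,contact_N=6),tipz(),ctrl.current_contact_force())
Q,_=toolpose(S,hd(HD),UP)
print(ctrl.move_l(Q,.03,contact_N=8),tipz(),ctrl.current_contact_force(),ctrl.current_wrist_torque(),ctrl.current_t())
a=shot("scene","s2")[1][165:265,250:370];b=shot("side","d2")[1][90:190,200:320]
cv2.imwrite("pics/crop5.png",np.hstack([cv2.resize(x,(400,333),interpolation=cv2.INTER_CUBIC) for x in(a,b)]))
```

```text
False [0.5356 0.0201 0.0312] [-0.4675 -0.009  -2.1039]
True [0.5357 0.0197 0.0128] [ 0.1511 -1.6843  5.5058] [-0.3219 -0.0193 -0.2244] 14.825
```

View pics/crop5.png

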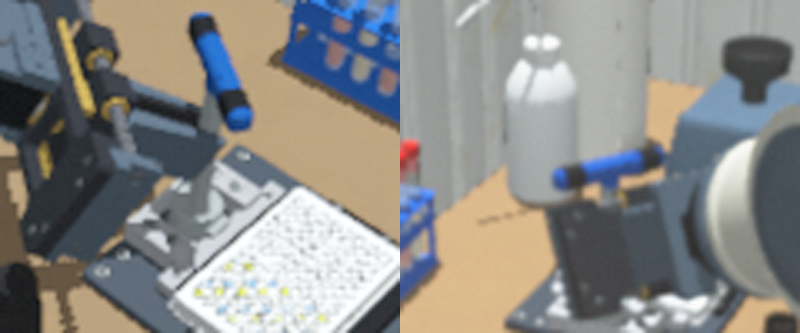

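The key is seated: tip at z = 12.8 mm with floor contact, against 13 expected, and nothing turned. Release, back off, then go above the handle with the tool down.

Run:
```python
from h import *
ctrl.command_gripper(.5)
R=ctrl.current_eef_rot();p=ctrl.current_tool_pos()
ctrl.move_l(p-.13*R[:,1],.12);p=ctrl.current_tool_pos()
for z in(.4,.36,.32,.28):
    try: ctrl.move_l([p[0],p[1],z],.2);break
    except ctrl.MotionError as e: print(z,e)
h=hd(HD);D=np.c_[h,-UP,np.cross(h,-UP)]
q=ctrl.ik([S[0],S[1],.26],D);print(ctrl.current_q(),q,ctrl.current_t())
if q is not None and abs(q[3])<30 and abs(q[5]-37)<25:
    ctrl.movej(q);print(ctrl.current_t(),ctrl.current_tool_pos())
    c,im=shot("wrist","w4");print(proj(c,S+.137*UP));a=shot("scene","s3")[1]
    cv2.imwrite("pics/crop6.png",np.hstack([cv2.resize(x,(400,300),interpolation=cv2.INTER_CUBIC) for x in(im,a[150:300,230:430])]))
```

```text
Traceback (most recent call last):
bench.MotionError: the arm cannot follow that straight line within its joint ranges
```

Run:
```python
from h import *
R=ctrl.current_eef_rot();p=ctrl.current_tool_pos();print(ctrl.current_q(),ctrl.current_grip_width())
from scipy.spatial.transform import Rotation as Ro
for d in(.04,.06,.08,.13):
  for dy in(0,-15,-30):
    for pt in(0,20,40):
      # dy: yaw change; pt: pitch further down about tool x
      R2=Ro.from_euler('z',dy,degrees=True).as_matrix()@R
      R2=R2@Ro.from_euler('x',-pt,degrees=True).as_matrix()
      q=ctrl.ik(p-d*R[:,1],R2)
      print(d,dy,pt,R2[2,1].round(2),q)
```

```text
[ 24.4779  49.9096 129.9904 239.384   59.9431 -90.1505] 0.49763083787730433
0.04 0 0 -0.5 [ 29.7255  46.9957 131.5254 245.3656  59.3683 -91.6036]
0.04 0 20 -0.77 None
0.04 0 40 -0.94 [  5.9385  24.3333 112.2375 -26.03    30.667  151.7941]
0.04 -15 0 -0.5 None
0.04 -15 20 -0.77 [  22.1431   31.833   116.0006  -68.5677   41.0532 -140.5181]
0.04 -15 40 -0.94 [  8.7432  25.9123 108.5002 -28.1088  38.3214 169.6998]
0.04 -30 0 -0.5 [  33.2204   45.8357  107.1961  -68.6451   67.0123 -119.2425]
0.04 -30 20 -0.77 [  23.4944   34.2616  107.2935  -54.274    52.3139 -141.8229]
0.04 -30 40 -0.94 [  10.3317   27.7554  104.1708  -27.2856   46.1699 -176.0868]
0.06 0 0 -0.5 [ 32.5024  45.4041 132.0386 248.7553  59.0382 -92.8036]
0.06 0 20 -0.77 None
0.06 0 40 -0.94 [  7.5108  22.5814 113.1243 -25.8849  31.9217 152.951 ]
0.06 -15 0 -0.5 None
0.06 -15 20 -0.77 [  24.1659   30.3105  116.5598  -66.3364   42.4303 -141.2255]
0.06 -15 40 -0.94 [ 10.2941  24.2557 109.3655 -27.7916  39.5432 170.6773]
0.06 -30 0 -0.5 [  35.0913   44.6005  107.7355  -66.8509   68.0704 -119.5875]
0.06 -30 20 -0.77 [  25.2742   3
[... 477 characters left out ...]
2196 -119.9855]
0.08 -30 20 -0.77 [  27.1124   31.4968  108.4107  -51.5221   55.1337 -141.7387]
0.08 -30 40 -0.94 [  13.3743   24.6003  105.835   -26.5414   48.5356 -174.228 ]
0.13 0 0 -0.5 None
0.13 0 20 -0.77 None
0.13 0 40 -0.94 [ 13.7823  16.4303 115.2991 -24.9981  37.4583 157.1441]
0.13 -15 0 -0.5 None
0.13 -15 20 -0.77 [  31.847    25.0409  117.4948  -58.3123   48.3702 -143.7106]
0.13 -15 40 -0.94 [ 16.3882  18.4935 111.5059 -26.3719  44.8342 174.2458]
0.13 -30 0 -0.5 [  41.915    40.3198  108.7194  -60.3721   72.5252 -121.1422]
0.13 -30 20 -0.77 [  31.9526   28.1299  109.1607  -47.9371   59.2661 -141.651 ]
0.13 -30 40 -0.94 [  17.592    20.7128  107.3072  -25.4315   52.1378 -171.7874]
```

Run:
```python
from h import *
R=ctrl.current_eef_rot();p=ctrl.current_tool_pos()
ctrl.move_l(p-.058*R[:,1],.1);p=ctrl.current_tool_pos();print(ctrl.current_contact_force(),ctrl.current_q())
ok=None
for z in(.3,.25,.22):
  for dx,dy in((0,0),(-.03,0.0),(-.06,0),(0,.05),(-.05,-.03)):
    q=ctrl.ik([p[0]+dx,p[1]+dy,z],R);print(z,dx,dy,q)
    if ok is None and q is not None and abs(q[3]-240)<15:
      try: ctrl.move_l([p[0]+dx,p[1]+dy,z],.15);ok=1;print("moved",ctrl.current_tool_pos());break
      except ctrl.MotionError: print("no")
  if ok:break
h=hd(HD);D=np.c_[h,-UP,np.cross(h,-UP)]
print(ctrl.ik([S[0],S[1],.26],D),ctrl.current_t())
```

```text
[-0.5071 -0.113  -0.3742] [ 32.2062  45.5845 131.9764 248.3616  59.0801 -92.6425]
0.3 0 0 None
0.3 -0.03 0.0 None
0.3 -0.06 0 None
0.3 0 0.05 None
0.3 -0.05 -0.03 None
0.25 0 0 None
0.25 -0.03 0.0 None
0.25 -0.06 0 None
0.25 0 0.05 None
0.25 -0.05 -0.03 None
0.22 0 0 None
0.22 -0.03 0.0 None
0.22 -0.06 0 None
0.22 0 0.05 None
0.22 -0.05 -0.03 None
[-4.2352 17.5456 84.0848 -0.     78.3696 30.5648] 16.3417
```

Run:
```python
from h import *
from scipy.spatial.transform import Rotation as Ro
R=ctrl.current_eef_rot();p=ctrl.current_tool_pos();print(p)
for z in(p[2]+.03,.18,.25,.32):
  for dx in(0,-.06):
    for dy in(10,20,30):
      for pt in(-20,0,):
        R2=Ro.from_euler('z',dy,degrees=True).as_matrix()@R@Ro.from_euler('x',-pt,degrees=True).as_matrix()
        q=ctrl.ik([p[0]+dx,p[1],z],R2)
        if q is not None: print(z.round(2) if hasattr(z,'round') else z,dx,dy,pt,q)
```

```text
[0.508  0.0392 0.0989]
0.13 0 10 -20 [ 34.6383  71.3236 142.4242 238.8564  97.6847 -61.1534]
0.13 0 10 0 [ 26.6718  42.9116 139.7569 230.3442  61.6884 -87.6525]
0.13 0 20 0 [ 16.8959  49.4278 148.4719 208.0509  75.5643 -80.4179]
0.13 -0.06 10 -20 [ 43.8949  81.8275 149.5453 248.647   99.8434 -42.3916]
0.13 -0.06 10 0 [ 33.63    48.8    147.8503 231.97    69.5656 -74.9191]
0.18 0 10 -20 [ 34.6383  61.3669 143.7704 238.1569  93.1804 -68.5268]
0.18 0 10 0 [  26.6718   31.3224  137.2748  237.6286   53.3707 -101.1409]
0.18 0 20 0 [ 16.8959  33.5679 144.8147 212.2323  58.6339 -91.0205]
0.18 0 30 0 [  2.0767  38.1762 151.392  186.3818  69.5103 -88.8021]
0.18 -0.06 10 -20 [ 43.8949  71.9486 151.6856 247.5851  96.9551 -49.6497]
0.18 -0.06 10 0 [ 33.63    33.3337 144.3117 239.6526  58.795  -92.3707]
0.25 0 10 -20 [ 34.6383  44.68   142.629  238.5638  83.773  -83.6935]
0.25 0 20 0 [  16.8959   15.1295  138.1955  226.389    38.9751 -112.0676]
0.25 0 30 0 [  2.0767  13.9321 142.5872 190.0181  36.7654 -94.6148]
0.25 -0.06 10 -20 [ 43.8949  51.0715 149.8572 246.6625  88.029  -70.5684]
0.25 -0.06 20 0 [  22.7994   13.4754  144.6872  229.5532   44.0126 -109.1021]
0.25 -0.06 30 0 [  3.0405  12.8912 150.5377 189.895   43.6282 -93.2686]
0.32 0 10 -20 [  34.6383   27.4559  138.5396  242.3913   73.1721 -102.5983]
0.32 0 20 -20 [ 23.9024  30.1717 148.0502 218.9324  78.6207 -91.156 ]
0.32 0 30 0 [   2.0767   -1.3945  133.98    205.9719   13.7542 -111.8816]
0.32 -0.06 10 -20 [ 43.8949  28.5322 144.1858 250.0756  77.44   -96.9715]
0.32 -0.06 30 0 [   3.0405   -7.9657  139.0127  212.4655   12.7608 -117.8923]
```

```bash
cat > go.py <<'E'
from h import *
from scipy.spatial.transform import Rotation as Ro
R=ctrl.current_eef_rot();p=ctrl.current_tool_pos()
for z,dy in((.13,10),(.18,20),(.25,27),(.32,30)):
    ctrl.move_l([p[0]-.01,p[1],z],.12,ori=Ro.from_euler('z',dy,degrees=True).as_matrix()@R)
print(ctrl.current_q(),ctrl.current_contact_force(),ctrl.current_t())
q=ctrl.current_q();ctrl.movej([q[0],-12,130,0,30,31]);print(ctrl.current_tool_pos(),ctrl.current_t())
h=hd(HD);D=np.c_[h,-UP,np.cross(h,-UP)]
ctrl.goto([S[0],S[1],.24],D);print(ctrl.current_q(),ctrl.current_tool_pos(),ctrl.current_t())
c,im=shot("wrist","w4");print(proj(c,S+.137*UP));a=shot("scene","s3")[1]
cv2.imwrite("pics/crop6.png",np.hstack([cv2.resize(x,(400,300),interpolation=cv2.INTER_CUBIC) for x in(im,a[150:300,230:430])]))
E
python3 go.py
```

```text
[   2.2497   -2.2527  134.9512  206.5299   13.8187 -112.3158] [-0.2642  0.6165 -0.7294] 18.8
[0.3548 0.0737 0.2397] 21.9417
[-4.2204 18.4879 86.0062  0.0131 75.5291 30.5607] [0.5347 0.0204 0.2396] 22.8417
[256.4714 189.469 ]
```

View pics/crop6.png

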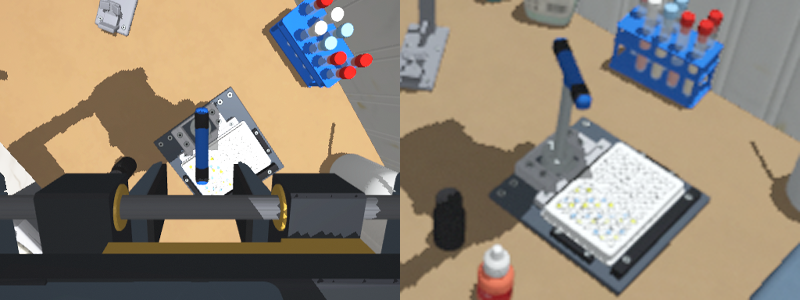

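The key stands upright in the cam, the bar lies along the finger direction, and the bottles are untouched. Next: grip the bar and turn clockwise in steps until the torque rises.

```bash
cat > turn.py <<'E'
from h import *
C=np.array([S[0],S[1],.1235])
def D(a): h=hd(HD-a);return np.c_[h,-UP,np.cross(h,-UP)]
print(ctrl.move_l(C,.1,contact_N=8),ctrl.current_tool_pos())
ctrl.command_gripper(0);print("bar",ctrl.current_grip_width()*91,ctrl.current_contact_force(),ctrl.current_wrist_torque())
t0=ctrl.current_wrist_torque()[2];a=0
while a<106:
    a+=10 if a<60 else 4
    ctrl.goto(C,D(a));t=ctrl.current_wrist_torque()[2]
    print(a,(t-t0).round(3),ctrl.current_contact_force(),round(ctrl.current_t(),2))
    if abs(t-t0)>.6: break
    if ctrl.current_t()>38: break
E
python3 turn.py
```

```text
False [0.536  0.0201 0.124 ]
bar 14.286738130088882 [0.0521 0.9329 1.5592] [-0.0896  0.1535  0.0214]
10 -0.055 [-0.6998 -1.4585  1.3277] 25.12
20 -0.037 [-0.7074 -0.6788  2.341 ] 25.42
30 -0.047 [-0.1281 -0.3549  3.0441] 25.71
40 -0.078 [-0.4728 -0.9675  3.335 ] 26.0
50 -0.03 [-0.8466 -1.1135  3.6849] 26.29
60 -0.059 [-0.1367 -1.7067  2.0704] 26.58
64 -0.018 [-0.7734 -0.7218  4.4061] 26.83
68 -0.032 [-0.3688 -1.7856  3.8258] 27.08
72 -0.046 [-0.7504 -0.2337  3.3029] 27.33
76 -0.041 [-0.8605 -1.6023  3.9714] 27.58
80 0.033 [-0.5705 -1.2691  4.641 ] 27.83
84 -0.082 [-0.908  -1.4546  4.2385] 28.08
88 -0.029 [-1.0366 -0.9943  4.6537] 28.33
92 -0.023 [-1.1699 -1.2162  4.9171] 28.58
96 0.025 [-0.7895 -1.0598  4.2305] 28.83
100 0.037 [-1.1233 -1.8135  5.2985] 29.08
104 0.01 [-1.2623 -1.3099  4.6551] 29.33
108 0.044 [-0.4807 -1.5387  4.6666] 29.58
```

Run:
```python
from h import *
a=shot("scene","s4")[1][150:300,230:430];print(ctrl.current_eef_rot(),ctrl.current_tool_pos(),ctrl.current_q(),ctrl.current_grip_width()*91,ctrl.current_wrist_torque())
b=cv2.imread("pics/s3.png")[150:300,230:430]
cv2.imwrite("pics/crop7.png",np.hstack([cv2.resize(x[45:150],(400,280)if 0 else None,fx=2,fy=2,interpolation=cv2.INTER_CUBIC) if 0 else cv2.resize(x[20:130,30:160],(400,338),interpolation=cv2.INTER_CUBIC) for x in(b,a)]))
```

```text
[[-0.7942 -0.      0.6076]
 [-0.6076  0.     -0.7942]
 [-0.     -1.     -0.    ]] [0.5356 0.0201 0.1235] [ -4.2342  25.9887  94.5559   0.0004  59.4554 138.3474] 14.11250934152865 [-0.3602  0.4156  0.0431]
```

View pics/crop7.png

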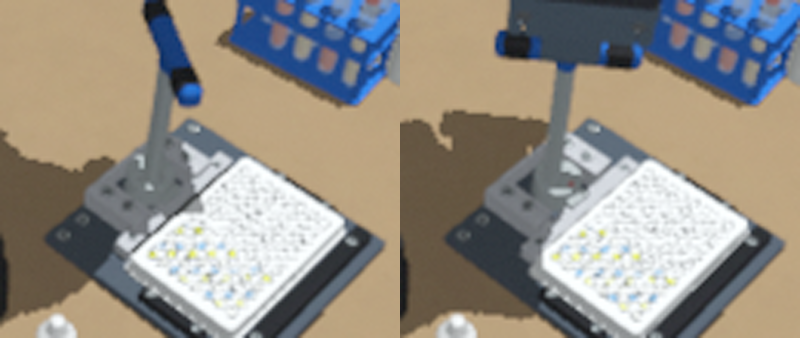

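The right panel shows the jaw driven in, the plate at the fence side and the red cam dot visible. I'll check that the bar follows the tool and measure the dot's turn.

Run:
```python
from h import *
s=cam("scene")
f=lambda im,w:im
im=cv2.imread("pics/s4.png");h=cv2.cvtColor(im,cv2.COLOR_BGR2HSV)
m=cv2.inRange(h,(0,110,50),(8,255,255))|cv2.inRange(h,(172,110,50),(180,255,255))
ys,xs=np.nonzero(m[215:250,290:340]);print("red",len(xs),xs+290,ys+215)
if len(xs):
    for z in(.028,): 
        P=onz(s,(xs.mean()+290,ys.mean()+215),z);d=P-S;print(P,np.hypot(*d[:2]),np.degrees(np.arctan2(d[1],d[0])))
zt=ctrl.current_eef_rot()[:,2];Hc=S+.1295*UP
print("bar ends pred crop",[(proj(s,Hc+k*.045*zt)-[260,170])*400/130 for k in(-1,1)])
# plate-fence and plate-jaw gap
o=np.array([260,170]);g=lambda q:onz(s,(np.array(q)-[400,0])*130/400+o,.024)
```

```text
red 0 [] []
bar ends pred crop [array([96.8318, 41.8294]), array([244.8695,  56.2938])]
```

Run:
```python
from h import *
C=np.array([S[0],S[1],.1235])
def D(a): h=hd(HD-a);return np.c_[h,-UP,np.cross(h,-UP)]
for a in(111,114,117,120,123):
    ctrl.goto(C,D(a));t=ctrl.current_wrist_torque();print(a,t,ctrl.current_effort()[5].round(2),ctrl.current_grip_width()*91,round(ctrl.current_t(),2))
    if abs(t[2]-.02)>.5: break
im=shot("scene","s5")[1];cv2.imwrite("pics/crop8.png",cv2.resize(im[165:285,255:385],(780,720)[:2] if 0 else (650,600),interpolation=cv2.INTER_CUBIC))
```

```text
111 [-0.3424  0.4632  0.1166] 0.79 14.587527388588601 29.88
114 [-0.2985  0.4604  0.1405] 0.82 14.55724615833347 30.13
117 [-0.2935  0.4677  0.0939] 0.84 14.4172514900883 30.38
120 [-0.3495  0.4444  0.1883] 0.85 14.614580543466548 30.63
123 [-0.3039  0.4987  0.1433] 0.83 14.832616094880652 30.88
```

View pics/crop8.png

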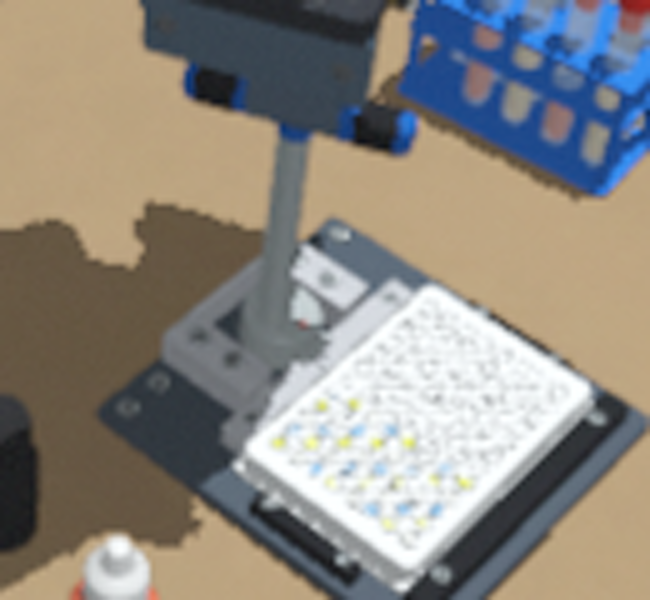

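Run:
```python
from h import *
s=cam("scene");o=np.array([255,165])
P=onz(s,np.array((302,323))/5-.5+o,.028);d=P-S;print("red",P,np.hypot(*d[:2]),np.degrees(np.arctan2(d[1],d[0])))
P=onz(s,np.array((570-400,183))*130/400-.5+[260,170],.028);d=P-S;print("red108",P,np.hypot(*d[:2]),np.degrees(np.arctan2(d[1],d[0])))
zt=ctrl.current_eef_rot()[:,2];Hc=S+.1295*UP
print("bar ends pred",[(proj(s,Hc+k*.045*zt)-o+.5)*5 for k in(-1,1)],ctrl.current_eef_rot()[:,2],ctrl.current_q()[5])
for w in(0,5,10,15,20):
    z=hd(90+HD-123+w);print(w,[(proj(s,Hc+k*.045*z)-o+.5)*5 for k in(-1,1)])
# gaps: plate +y edge/jaw and -y edge/fence, z at plate top .024
for nm,q in(("plate corners",[(430,288),(595,385),(412,580),(240,465)]),):
    for u_ in q: print(onz(s,np.array(u_)/5-.5+o,.024))
```

```text
red [0.5379 0.0083 0.028 ] 0.011983850647373605 -78.92018321148468
red108 [0.5379 0.0088 0.028 ] 0.011567035032387025 -78.29739959576285
bar ends pred [array([191.3056,  75.4617]), array([421.3452, 139.9174])] [ 0.3805 -0.9248 -0.    ] 153.4009562194963
0 [array([191.4188,  75.2557]), array([421.2543, 140.1377])]
5 [array([188.3799,  81.6733]), array([423.5734, 133.3217])]
10 [array([186.1947,  88.3272]), array([424.9604, 126.3526])]
15 [array([184.8883,  95.171 ]), array([425.4144, 119.2866])]
20 [array([184.4799, 102.1554]), array([424.9421, 112.1797])]
[ 0.5946 -0.0148  0.024 ]
[ 0.5997 -0.0932  0.024 ]
[ 0.4725 -0.0987  0.024 ]
[ 0.4671 -0.0197  0.024 ]
```

The cam dot turned from +20° to about −79° (about 99°, roughly 1.73 rad) and did not move between 108° and 123° of wrist turn. The cam is at its stop and the bar now yields in the pads. Release and retreat.

Run:
```python
from h import *
ctrl.command_gripper(.5);p=ctrl.current_tool_pos();ctrl.move_l(p+[0,0,.13],.12)
ctrl.goto([.45,.2,.3],ctrl.current_eef_rot()) if ctrl.ik([.45,.2,.3],ctrl.current_eef_rot()) is not None else None
a=shot("scene","s6")[1];b=shot("side","d6")[1];print(ctrl.current_t(),ctrl.current_contact_force(),ctrl.current_tool_pos())
cv2.imwrite("pics/crop9.png",np.hstack([cv2.resize(a[165:315,235:385],(400,400),interpolation=cv2.INTER_CUBIC),cv2.resize(b[80:230,180:330],(400,400),interpolation=cv2.INTER_CUBIC)]))
s=cam("scene");d=cam("side");print("hand pred",(proj(s,S+.137*UP)-[235,165])*400/150,(proj(d,S+.137*UP)-[180,80])*400/150)
h=cv2.cvtColor(a,cv2.COLOR_BGR2HSV);m=cv2.inRange(h,(0,110,50),(8,255,255))|cv2.inRange(h,(172,110,50),(180,255,255));ys,xs=np.nonzero(m[220:245,300:330]);print(xs+300,ys+220)
```

```text
33.7417 [-0.208  -1.1273 -0.108 ] [0.4506 0.1988 0.2994]
hand pred [215.4406  47.9463] [222.44   154.1438]
[] []
```

I've used all the picture views, so I'll check numerically: handle position, cam dot, bottles.

Run:
```python
from h import *
s=cam("scene");a=cv2.imread("pics/s6.png");h=cv2.cvtColor(a,cv2.COLOR_BGR2HSV)
m=cv2.inRange(h,(105,150,60),(125,255,255));k=m[165:210,280:345];ys,xs=np.nonzero(k)
u=np.array([xs.mean()+280,ys.mean()+165]);print("blue",len(xs),u,xs.min()+280,xs.max()+280,"->",onz(s,u,.1425),"pred",proj(s,S+.1295*UP))
b=cv2.imread("pics/s5.png").astype(int);dd=np.abs(a.astype(int)-b).max(2)
print("plate/holder change",(dd[225:290,290:390]>40).mean())
r=a.astype(int);e=r[...,2]-np.maximum(r[...,1],r[...,0])
for n,im in(("s5",b),("s6",r)):
    e=im[...,2]-np.maximum(im[...,1],im[...,0]);w=e[222:240,305:325];i=np.unravel_index(w.argmax(),w.shape);print(n,"dot",i[1]+305,i[0]+222,w.max())
o=cv2.imread("pics/scene0.png").astype(int)
print("bottles change px",(np.abs(r-o).max(2)[245:305,244:290]>40).sum())
d=cam("side");im=cv2.cvtColor(cv2.imread("pics/d6.png"),cv2.COLOR_BGR2HSV);q=proj(d,S+.1295*UP).astype(int)
m=cv2.inRange(im,(105,150,60),(125,255,255))[q[1]-15:q[1]+16,q[0]-25:q[0]+26];ys,xs=np.nonzero(m)
if len(xs): v=np.array([xs.mean()+q[0]-25,ys.mean()+q[1]-15]);print("side",len(xs),v,q,tri((s,u),(d,v)))
```

```text
blue 412 [323.8714 182.3811] 292 344 -> [0.5548 0.0152 0.1425] pred [315.3838 185.9311]
plate/holder change 0.06323076923076923
s5 dot 315 229 28
s6 dot 315 229 27
bottles change px 0
side 58 [262.7414 139.9138] [263 140] (array([0.5453, 0.0119, 0.144 ]), [0.0058810997707384625, 0.005881099770738564])
```

Run:
```python
from h import *
s=cam("scene");d=cam("side");h=cv2.cvtColor(cv2.imread("pics/s6.png"),cv2.COLOR_BGR2HSV)
m=np.zeros((384,512),np.uint8);m[165:215,280:350]=cv2.inRange(h,(100,130,50),(128,255,255))[165:215,280:350]
m[165:215,280:350]|=cv2.inRange(h,(0,0,0),(180,255,50))[165:215,280:350]
n,l,st,ce=cv2.connectedComponentsWithStats(m)
for i in range(1,n):
    if st[i,4]>40: print(st[i],ce[i])
i=l[184:188,314:317].max()
if i: print(tri((s,ce[i]),(d,(262.74,139.9))),"pred",S+.1295*UP)
ctrl.sign_off();print(ctrl.current_t())
```

```text
[335 165  15  26 254] [343.1024 176.4252]
[292 177  46  18 367] [314.436  185.9728]
(array([0.5355, 0.0213, 0.1437]), [0.00170125668304543, 0.0017012566830454945]) pred [0.5356 0.0201 0.1425]
the job is handed in; nothing more can be done
the job is handed in; nothing more can be done
```

The plate is clamped and the job is handed in, at about 34 s on the robot's clock. I lifted the key off its rest, seated it in the cam socket, regripped the handle from above and turned it clockwise to the stop. I then let go and backed away.

**Last checks**
- **Key seated:** before any turning, the tip was at 12.8 mm with floor contact (13 mm expected). After I let go, the handle measured within about 1.7 mm of where it should be for a fully seated, upright key.
- **Cam at the stop:** the red dot on the cam turned about 99° (roughly 1.73 rad). It stayed put over the last 15° of wrist turn and after release.
- **Plate:** the last pictures I viewed, before release, show the jaw driven in and the plate moved to the fence side. I did not measure the remaining gap at the fence.
- **Bottles:** no pixels changed around them since the start.

**What did not go as expected**
- **No clear torque peak:** the torque rose only to about 0.15 N m at the stop, because the bar slipped a few degrees in the pads. I judged the stop from the dot instead.
- **First retreat refused:** the first move away from the key hit a joint limit, so I backed out another way.
- **Last picture not seen:** I had used up the viewer's limit, so the final state was checked by numbers only.

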